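Click the key onto the shut-off valve and open it

TASK

Open the shut-off valve with its key: pick up the steel key, push its square socket down onto the valve's square drive until the spring ball clicks in and the key is fully home, and only then turn the key anticlockwise (seen from above) until it comes up against its stop. The drive stands on a spring and gives as you press, so feel for the click and do not ram the spindle down to the end of its travel. Let go and leave the key upright on the drive, and do not disturb the other things on the bench.

Things in the scene. Friction and masses are not known exactly. Their poses are not given: they have to be found in the camera images.
- key_grip (a point): Centre of the flat grip bar on top of the loose steel key, which stands mouth down on the bench. The bar is 60 mm long (x), 12 thick (y), 24 tall (z up), to be pinched across its thickness; below it a round neck, 13 mm across, 14 tall; below that a square socket 34 x 34 mm, 32 tall. In all 70 mm tall, about 130 g. This point is 58 mm above the mouth.
- key_bore (a point): Centre of the ceiling of the key's square bore: on its axis, 26 mm above the mouth, 32 mm below key_grip, same axes as key_grip. The bore is 18 mm square (1 mm clearance a side), with a 2.2 mm wide lead-in at the mouth; each of its four walls has a dimple for the spring ball, so the key fits in any of four quarter turns.
- drive_top (a point): Centre of the top of the valve's upright drive, a steel stub 16 mm square and 32 tall on a round collar with a pointer; 106 mm above the bench when not pressed. Sides along x and y, z up, pointer and ball on the +x side. It turns and sinks with the drive. Key home: key_bore lies on this point, within about 1 mm in height.
- ball: Spring ball in the drive's +x face, 8 mm across; its centre (the origin) is 15 mm below the drive's top and it stands 3.5 mm out of the face. It meets the key's mouth when the key has about 12 mm to go, resists a push of roughly 8 to 17 N (varies with friction and centring) and snaps into the dimple when 8 to 4 mm are left, whereupon the push drops by some newtons.
- spindle (a joint): How far the spindle that carries the drive is pushed down against its spring, m: 0 at rest (held up with about 3 N), 800 N/m more, hard end of travel at 0.024 m (about 22 N). It comes up again when the push ends.
- drive (a joint): Turn of the square drive, rad: 0 to 0.15 at the start (shut), grows anticlockwise seen from above, stops hard at 1.2 (open). Turning takes about 0.1 N m; it stays where it is left. With the key on there is about 0.1 rad of play.
- valve: The valve block, fixed to the bench: aluminium body 72 x 72 mm on a 104 x 84 mm foot plate, top 40 mm above the bench, with a brass hose barb on either side (along its y, reaching 66 mm out from its axis). Origin on the bench under the drive's axis; with joint drive at 0 the drive's x is the block's x.
- flask: bystander: small flask wrapped in foil, 68 x 70 x 78 mm; origin under its centre
- dish: bystander: covered petri dish, 91 mm across, 17 mm tall; origin under its centre
- loose_cap: bystander: blue screw cap, 34 mm across, 14 mm tall; origin under its centre
- syringe: bystander: white 1 ml syringe lying flat, 61 mm long, 10 mm thick; origin under its centre
- tweezers: bystander: plastic tweezers lying flat, 122 mm long; origin under its centre
- bottle: bystander: wash bottle, 74 x 97 x 224 mm; origin under its centre
- key: The loose key as a whole; origin at the centre of its mouth (underside), same axes as key_grip.
Not all that is in view belongs to the job. Of the things like the key, leave any that is orange; of the rest the smaller one is meant.

How it is judged:
By the outcome, as a careful person would: the job done as asked, in the order asked, and still so for the second after the job is handed in, with the robot touching nothing.
It also fails if it takes over 72 s, if anything falls off the work surface, if the arm or the gripper's body presses on something with over 40 N, if the wrist force passes 120 N, or if a joint passes its speed limit or range.

ROBOT

A 7-joint arm with a two-finger parallel gripper is mounted at the origin on a cart in front of the work surface, level with it; the furniture and walls round the work are solid. World frame = base frame: x ahead of the robot, y to its left, z up, the work surface at z = 0. Lengths are in mm, angles in rad, forces in N, time in s.
With the tool pointing down it reaches from about 400 to 875 mm from the base axis. Payload 4.4 kg.
Tool frame: the origin (TCP) lies midway between the tips of the shut fingers; the grasp point (between the pads) lies 19 mm behind it; z points along the fingers, y is the line along which they close (so a half turn about z gives the same grasp; the last joint's range is limited). The gripper opens to 85 mm and grips with 20 to 120 N. Pads are 22 mm wide; open, the fingers measure 114 mm over their backs; the gripper's body (76 mm by 85 mm) begins 54 mm behind the grasp point. The pads swing forward as they close: fully open they stand 13 mm farther back than shut.
Start: joints at [-1.235, 0.628, 0.038, 1.517, -0.027, 0.996, -0.02], TCP at [254.177, 598.257, 231.313] pointing down, gripper open.
Joint ranges: [-3.06, 3.06], [-0.37, 2.12], [-1.25, 1.32], [0.18, 2.47], [-1.1, 4.24], [0.23, 1.98], [-2.94, 2.94]. Speed limits (rad/s): [2.57, 2.57, 3.14, 3.14, 3.14, 3.14, 3.14].

INTERFACE

Orientations are given as [roll, pitch, yaw] about the fixed x, y, z axes, in that order (R = Rz(yaw) Ry(pitch) Rx(roll)).
In Python, from cell import read_state, get_image, finish_job gives the robot as it stands.
- The arm moves only by the tool send_rows, never from a script. Its argument "series" is a list of rows, each an object of numbers: "ax", "ay", "az": the turn, a rotation vector about the tool's x, y, z in rad; "dx", "dy", "dz": the shift along the tool's x, y, z in cm; "hand": the closure, from 0 (fully open) to 1 (shut). In form: [{"ax": .., "ay": .., "az": .., "dx": .., "dy": .., "dz": .., "hand": ..}, ...]. A call has 1 to 10 rows; each row is the pose to reach, as a shift and turn from the pose commanded when the call began, along the tool's axes at that moment; what a row does not reach only later rows make up. A row lasts 1/10 s, in which the tool goes at most 50 mm and 8.59 degrees, less where a joint would pass 70% of its speed; a pose out of reach is approached as far as the arm can. A call with a gripper value outside its range is refused whole. The fingers move at their own pace and stop on an object; the grip force is fixed at half the most. Time passes only in rows, so rows that repeat a pose let the fingers close. It gives the time, the measured TCP pose, the force, the opening and the grip force at its end, in the units of the state.
- read_state(): the state, without advancing time (a new reading comes with each control period).
- get_image(name): name is "scene" or "top" or "wrist"; returns a dict with "pixels" (400x640x3 uint8, red, green, blue), "mtx" (3x3 intrinsics, pixels), "R" (3x3) and "t" (3): a world point X has camera coordinates R X + t. Camera axes: x right, y down, z forward; pixel columns grow to the right and rows downward; lengths in mm; the calibration is good to about 2 mm. A picture is of the moment at which its call begins. There is no depth.
- finish_job(): hands the job in; it is judged then, once.
The state is a dict: "clock": time; "qpos": joint angles; "qd": joint speeds; "tau": joint torques, N m; "eef_pos": TCP position; "tool_rot": TCP orientation; "force": force on the tool from outside, world axes, zero at the start; "torque": the same for the moment, N m; "width": finger opening in mm; "gripper_force": force on a finger pad.
Only numpy, scipy, OpenCV 4.12 (cv2) and the standard library are available. Lean on these libraries where they do the work, as an engineer would, in place of code of your own. Each camera call takes 0.05 s, during which the arm holds its last target. There are 200 camera calls.

## Working session

There is one attempt and no reset: what is moved stays moved. The work goes in short steps, Python scripts to look and compute and a tool call to move; the robot and the scene stay as the last step left them, time stands still between calls to the robot, and variables do not carry over. Pictures are saved under pics/ and viewed, at most 10 in all, crops included, and the job is handed in when it is done.

Besides the shell and the picture viewer there is one more tool, called after "Call:" in YAML: its name, and indented under it one key for each argument. send_rows: Moves the arm, as the interface text tells. Its arguments: {"type":"object","properties":{"series":{"type":"array","items":{"type":"object","properties":{"ax":{"type":"number"},"ay":{"type":"number"},"az":{"type":"number"},"dx":{"type":"number"},"dy":{"type":"number"},"dz":{"type":"number"},"hand":{"type":"number"}}}}},"required":["series"]}

```bash
mkdir -p pics
cat > h.py <<'E'
import numpy as np, cv2
from cell import read_state, get_image, finish_job
from scipy.spatial.transform import Rotation as Ro
def ray(im,u,v,z):
    R=np.array(im["R"]);t=np.array(im["t"]);K=np.array(im["mtx"])
    d=R.T@np.linalg.inv(K)@[u,v,1];c=-R.T@t
    return c+d*(z-c[2])/d[2]
def proj(im,X):
    p=np.array(im["mtx"])@(np.array(im["R"])@np.array(X)+np.array(im["t"]));return p[:2]/p[2]
def save(im,n): cv2.imwrite(f"pics/{n}.png",cv2.cvtColor(np.asarray(im["pixels"]),cv2.COLOR_RGB2BGR))
E
python3 - <<'E'
from h import *
for n in("top","scene"):
    im=get_image(n);save(im,n+"0");R=np.array(im["R"]);print(n,(-R.T@np.array(im["t"])).round(0),np.array(im["mtx"]).round(0).tolist(), R.round(2).tolist())
s=read_state();print(s)
E
```

```text
top [ 332.  -13. 1100.] [[462.0, 0.0, 322.0], [0.0, 462.0, 199.0], [0.0, 0.0, 1.0]] [[-0.17, -0.99, -0.01], [-0.95, 0.17, -0.25], [0.25, -0.04, -0.97]]
scene [ 22. 693. 511.] [[441.0, 0.0, 319.0], [0.0, 441.0, 200.0], [0.0, 0.0, 1.0]] [[-0.8, -0.59, -0.02], [-0.23, 0.33, -0.92], [0.55, -0.73, -0.4]]
{'clock': 0.1, 'qpos': array([-1.23477357,  0.62923312,  0.03847374,  1.51828615, -0.02699649,
        0.99629963, -0.01999381]), 'qd': array([ 6.22122208e-04, -2.62042251e-03,  4.26187516e-04, -2.55314680e-03,
       -2.05479259e-03,  9.99517085e-06,  1.43125407e-03]), 'tau': array([ 2.97530627e-03, -5.64533150e+01,  1.23062287e+00, -1.93978339e+01,
        1.13287690e-02,  5.30821737e-03, -1.75190763e-06]), 'eef_pos': array([253.97946695, 597.70944205, 230.48906821]), 'tool_rot': array([-3.13988555e+00,  3.65090509e-05,  2.73975417e+00]), 'force': array([0.22050685, 0.11561436, 0.76153188]), 'torque': array([-0.01287118, -0.02592191,  0.03092809]), 'gripper_force': 0.0, 'width': 85.00796713453387}
```

View pics/top0.png

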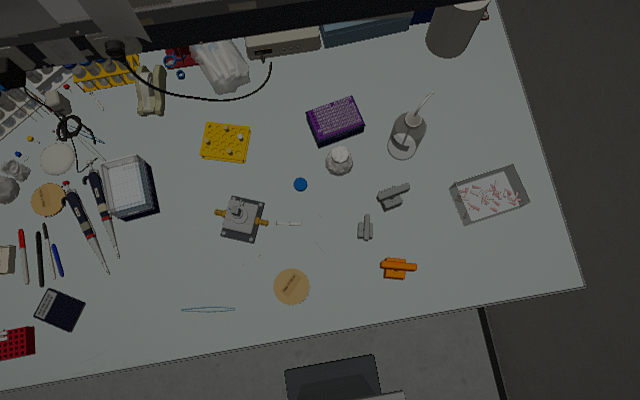

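View pics/scene0.png

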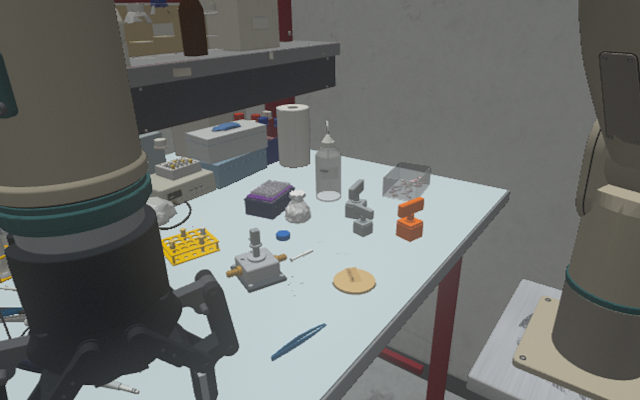

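Candidates for the key in the top view: small grey (366,228), larger grey (393,196), orange (398,268). By the description I choose the small grey one. The valve is at (240,217), with the syringe at (288,224), the dish at (292,286) and the blue cap at (300,184).

Run:
```python
from h import *
im=get_image("top");p=np.asarray(im["pixels"])[...,::-1]
a=cv2.resize(p[170:260,345:425],None,fx=5,fy=5,interpolation=cv2.INTER_CUBIC)
b=cv2.resize(p[175:265,205:275],None,fx=5,fy=5,interpolation=cv2.INTER_CUBIC)
cv2.imwrite("pics/crop1.png",np.clip(np.hstack([a,b])*1.4,0,255))
for n,u,v,z in(("key",366,226,70),("keybot",366,238,0),("big",393,194,70),("valve",240,212,106),("valvebase",241,220,40)):print(n,ray(im,u,v,z).round(0))
```

```text
key [ 519. -140.   70.]
keybot [ 503. -143.    0.]
big [ 582. -216.   70.]
valve [591. 133. 106.]
valvebase [589. 142.  40.][ WARN:0@0.793] global loadsave.cpp:1063 imwrite_ Unsupported depth image for selected encoder is fallbacked to CV_8U.
```

View pics/crop1.png

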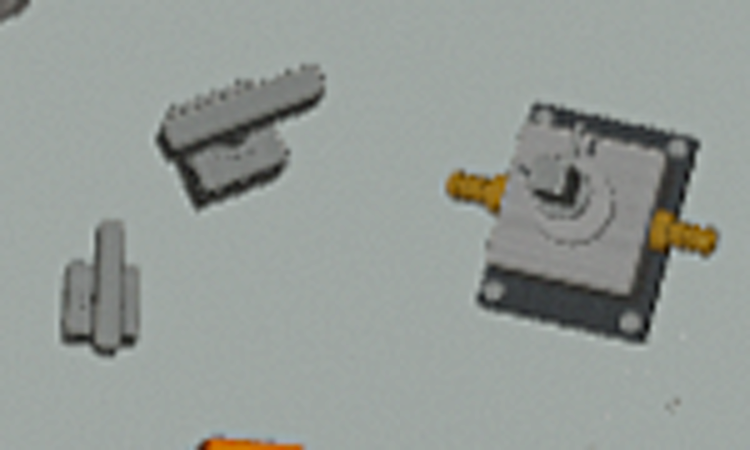

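The crop shows the small grey key at lower left. Its bar runs from (367.4,214.5) to (366.4,240) in the full image, about 58 mm, which matches the 60 mm given. The larger grey key is at upper right. The drive top is near (236,210.6).

```bash
cat >> h.py <<'E'
def togo(p,yaw,s=None):
    "shift in tool axes (cm) and rotvec for TCP to p, pointing down with yaw"
    s=s or read_state();R0=Ro.from_euler("xyz",s["tool_rot"]);R1=Ro.from_euler("xyz",[np.pi,0,yaw])
    print("d cm",(R0.inv().apply(np.array(p)-s["eef_pos"])/10).round(2),"rot",(R0.inv()*R1).as_rotvec().round(3))
E
python3 - <<'E'
from h import *
im=get_image("top")
a=ray(im,366.4,240,70);b=ray(im,367.4,214.5,70);print(a,b,(a+b)/2,np.arctan2(*(b-a)[1::-1]))
c=ray(im,205+(450-400)/5,175+185/5,22);d=ray(im,205+(715-400)/5,175+240/5,22);print(c,d,"valve ctr",(c+d)/2,np.linalg.norm(c-d),"yaw",np.arctan2(*(c-d)[1::-1])-np.pi/2)
print(ray(im,236,210.6,106))
k=(a+b)/2
togo([k[0]-0,k[1],200],0.0)
E
```

```text
[ 487.49499721 -134.83729766   70.        ] [ 544.86787683 -148.54961089   70.        ] [ 516.18143702 -141.69345428   70.        ] -0.2346024444573924
[623.73273893 204.06122228  22.        ] [575.17093651  82.43721657  22.        ] valve ctr [599.45183772 143.24921942  22.        ] 130.96048037429944 yaw -0.37988389823713753
[596.12067057 140.93669702 106.        ]
d cm [-53.05 -57.82   3.14] rot [-0.00e+00  2.00e-03  2.74e+00]
```

Call:
send_rows:
  series:
    - {"az":0.15,"dx":-3,"dy":-3.3,"dz":0,"hand":0}
    - {"az":0.3,"dx":-6,"dy":-6.5,"dz":0,"hand":0}
    - {"az":0.45,"dx":-9,"dy":-9.8,"dz":0,"hand":0}
    - {"az":0.6,"dx":-12,"dy":-13,"dz":0,"hand":0}
    - {"az":0.75,"dx":-15,"dy":-16.3,"dz":0,"hand":0}
    - {"az":0.9,"dx":-18,"dy":-19.6,"dz":0,"hand":0}
    - {"az":1.05,"dx":-21,"dy":-22.9,"dz":0,"hand":0}
    - {"az":1.2,"dx":-24,"dy":-26,"dz":0,"hand":0}
    - {"az":1.35,"dx":-27,"dy":-29.4,"dz":0,"hand":0}
    - {"az":1.5,"dx":-30,"dy":-32.7,"dz":0,"hand":0}

```text
invalid input at $.series[0]: expected keys ax, ay, az, dx, dy, dz, hand
```

Run:
```python
from h import *
togo([516,-142,200],-0.235)
```

```text
d cm [-53.05 -57.85   3.14] rot [-0.000e+00  2.000e-03  2.975e+00]
```

All keys are required in every row.

Call:
send_rows:
  series:
    - {"ax":0,"ay":0,"az":0.15,"dx":-3,"dy":-3.3,"dz":0,"hand":0}
    - {"ax":0,"ay":0,"az":0.3,"dx":-6,"dy":-6.5,"dz":0,"hand":0}
    - {"ax":0,"ay":0,"az":0.45,"dx":-9,"dy":-9.8,"dz":0,"hand":0}
    - {"ax":0,"ay":0,"az":0.6,"dx":-12,"dy":-13,"dz":0,"hand":0}
    - {"ax":0,"ay":0,"az":0.75,"dx":-15,"dy":-16.3,"dz":0,"hand":0}
    - {"ax":0,"ay":0,"az":0.9,"dx":-18,"dy":-19.6,"dz":0,"hand":0}
    - {"ax":0,"ay":0,"az":1.05,"dx":-21,"dy":-22.9,"dz":0,"hand":0}
    - {"ax":0,"ay":0,"az":1.2,"dx":-24,"dy":-26,"dz":0,"hand":0}
    - {"ax":0,"ay":0,"az":1.35,"dx":-27,"dy":-29.4,"dz":0,"hand":0}
    - {"ax":0,"ay":0,"az":1.5,"dx":-30,"dy":-32.7,"dz":0,"hand":0}

```text
clock: 1.2
eef_pos: [402.6, 178.4, 231.5]
tool_rot: [3.141, -0.001, 1.234]
force: [0.2, 1.8, -0.2]
width: 85.7
gripper_force: 0.0
```

Run:
```python
from h import *
togo([516,-142,200],-0.235);print(read_state()["qpos"].round(2))
```

```text
d cm [-26.49  21.29   3.14] rot [-0.000e+00 -1.000e-03  1.469e+00]
[-0.85  0.37  0.49  2.08 -0.25  0.75 -0.53]
```

Call:
send_rows:
  series:
    - {"ax":0,"ay":0,"az":0.15,"dx":-3,"dy":2.4,"dz":0,"hand":0}
    - {"ax":0,"ay":0,"az":0.3,"dx":-6,"dy":4.8,"dz":0.3,"hand":0}
    - {"ax":0,"ay":0,"az":0.45,"dx":-9,"dy":7.2,"dz":0.6,"hand":0}
    - {"ax":0,"ay":0,"az":0.6,"dx":-12,"dy":9.6,"dz":1,"hand":0}
    - {"ax":0,"ay":0,"az":0.75,"dx":-15,"dy":12,"dz":1.5,"hand":0}
    - {"ax":0,"ay":0,"az":0.9,"dx":-18,"dy":14.4,"dz":2,"hand":0}
    - {"ax":0,"ay":0,"az":1.05,"dx":-21,"dy":16.8,"dz":2.5,"hand":0}
    - {"ax":0,"ay":0,"az":1.2,"dx":-24,"dy":19.2,"dz":3,"hand":0}
    - {"ax":0,"ay":0,"az":1.35,"dx":-26.5,"dy":21.3,"dz":3.1,"hand":0}
    - {"ax":0,"ay":0,"az":1.47,"dx":-26.5,"dy":21.3,"dz":3.1,"hand":0}

```text
clock: 2.2
eef_pos: [518.6, -145.5, 200.6]
tool_rot: [3.138, -0.003, -0.241]
force: [-0.2, 0.6, -0.2]
width: 85.4
gripper_force: 0.0
```

Run:
```python
from h import *
im=get_image("wrist");save(im,"w1");R=np.array(im["R"]);print((-R.T@np.array(im["t"])).round(0),R.round(2).tolist());print(read_state()["qpos"].round(2),proj(im,[516,-142,70]))
togo([516,-142,200],-0.235)
```

```text
[ 587. -161.  343.] [[-0.24, -0.97, 0.0], [-0.93, 0.23, 0.28], [-0.27, 0.06, -0.96]]
[-0.31  0.64  0.83  1.88 -0.61  0.89 -0.99] [320.90955137 192.37145346]
d cm [-0.2  -0.02  0.  ] rot [ 0.002 -0.    -0.008]
```

View pics/w1.png

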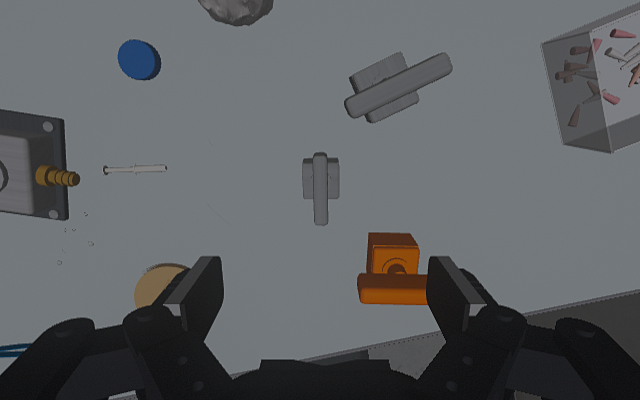

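Run:
```python
from h import *
im=get_image("wrist")
g=cv2.cvtColor(np.asarray(im["pixels"]),cv2.COLOR_RGB2GRAY)
a=ray(im,321,225,70);b=ray(im,320,153,70);print(a,b,(a+b)/2,np.linalg.norm(a-b),np.arctan2(*(b-a)[1::-1]))
s=read_state();R0=Ro.from_euler("xyz",s["tool_rot"])
for n,u,v,z in(("orange bar nearend",358,275,70),("orange sock",368,233,32),("big bar end",346,100,80),("big sock",372,122,40)):
  X=ray(im,u,v,z);print(n,X.round(0),"rel key, tool axes",R0.inv().apply(X-(a+b)/2).round(0))
k=(a+b)/2
togo([k[0],k[1],39],-0.235)
```

```text
[ 487.64778608 -132.03690746   70.        ] [ 546.5795058  -145.99793014   70.        ] [ 517.11364594 -139.0174188    70.        ] 60.56284127371253 -0.23261333977954768
orange bar nearend [ 435. -152.   70.] rel key, tool axes [-77.  32.   0.]
orange sock [ 455. -170.   32.] rel key, tool axes [-53.  45.  38.]
big bar end [ 581. -174.   80.] rel key, tool axes [ 70.  20. -10.]
big sock [ 557. -194.   40.] rel key, tool axes [52. 44. 30.]
d cm [-0.07 -0.19 16.08] rot [0.001 0.001 0.003]
```

The view shows the key's bar from (320,153) to (321,225), 60.6 mm long. That confirms the choice, and there is clear room for the fingers. Descending.

Call:
send_rows:
  series:
    - {"ax":0,"ay":0,"az":0,"dx":-0.1,"dy":-0.2,"dz":3,"hand":0}
    - {"ax":0,"ay":0,"az":0,"dx":-0.1,"dy":-0.2,"dz":6,"hand":0}
    - {"ax":0,"ay":0,"az":0,"dx":-0.1,"dy":-0.2,"dz":9,"hand":0}
    - {"ax":0,"ay":0,"az":0,"dx":-0.1,"dy":-0.2,"dz":11,"hand":0}
    - {"ax":0,"ay":0,"az":0,"dx":-0.1,"dy":-0.2,"dz":13,"hand":0}
    - {"ax":0,"ay":0,"az":0,"dx":-0.1,"dy":-0.2,"dz":14.5,"hand":0}
    - {"ax":0,"ay":0,"az":0,"dx":-0.1,"dy":-0.2,"dz":15.5,"hand":0}
    - {"ax":0,"ay":0,"az":0,"dx":-0.1,"dy":-0.2,"dz":15.9,"hand":0}
    - {"ax":0,"ay":0,"az":0,"dx":-0.1,"dy":-0.2,"dz":15.9,"hand":0}
    - {"ax":0,"ay":0,"az":0,"dx":-0.1,"dy":-0.2,"dz":15.9,"hand":0.5}

```text
clock: 3.3
eef_pos: [517.6, -137.9, 41.9]
tool_rot: [3.142, -0.001, -0.23]
force: [0.6, -0.7, -0.2]
width: 73.1
gripper_force: 0.0
```

Call:
send_rows:
  series:
    - {"ax":0,"ay":0,"az":0,"dx":0,"dy":0,"dz":0,"hand":0.7}
    - {"ax":0,"ay":0,"az":0,"dx":0,"dy":0,"dz":0,"hand":0.8}
    - {"ax":0,"ay":0,"az":0,"dx":0,"dy":0,"dz":0,"hand":0.9}
    - {"ax":0,"ay":0,"az":0,"dx":0,"dy":0,"dz":0,"hand":1}
    - {"ax":0,"ay":0,"az":0,"dx":0,"dy":0,"dz":0,"hand":1}
    - {"ax":0,"ay":0,"az":0,"dx":0,"dy":0,"dz":0,"hand":1}
    - {"ax":0,"ay":0,"az":0,"dx":0,"dy":0,"dz":0,"hand":1}
    - {"ax":0,"ay":0,"az":0,"dx":0,"dy":0,"dz":0,"hand":1}

```text
clock: 4.1
eef_pos: [517.1, -137.6, 41.2]
tool_rot: [-3.142, 0.0, -0.23]
force: [-0.0, -0.0, -2.3]
width: 11.0
gripper_force: 62.0
```

Run:
```python
from h import *
s=read_state();print(s["force"],s["width"],s["gripper_force"],s["eef_pos"],s["tool_rot"])
# above valve, key mouth ~40mm above drive top: TCP = mouth+? (mouth 0 at TCP s z)
togo([598,142,s["eef_pos"][2]+190],-0.33)
```

```text
[-0.00985143 -0.03975864 -2.25354668] 10.959265857577623 61.972018629312515 [ 517.11341922 -137.63138756   41.1776065 ] [-3.14153059e+00  2.60153032e-04 -2.30195145e-01]
d cm [  1.49 -29.07 -19.  ] rot [-0.   0.   0.1]
```

Call:
send_rows:
  series:
    - {"ax":0,"ay":0,"az":0,"dx":0,"dy":0,"dz":-1,"hand":1}
    - {"ax":0,"ay":0,"az":0,"dx":0,"dy":0,"dz":-3,"hand":1}
    - {"ax":0,"ay":0,"az":0,"dx":0,"dy":0,"dz":-6,"hand":1}
    - {"ax":0,"ay":0,"az":0,"dx":0,"dy":0,"dz":-9,"hand":1}
    - {"ax":0,"ay":0,"az":0,"dx":0,"dy":0,"dz":-12,"hand":1}
    - {"ax":0,"ay":0,"az":0,"dx":0,"dy":0,"dz":-15,"hand":1}
    - {"ax":0,"ay":0,"az":0,"dx":0,"dy":0,"dz":-17,"hand":1}
    - {"ax":0,"ay":0,"az":0,"dx":0,"dy":0,"dz":-18.5,"hand":1}
    - {"ax":0,"ay":0,"az":0,"dx":0,"dy":0,"dz":-19,"hand":1}
    - {"ax":0,"ay":0,"az":0,"dx":0,"dy":0,"dz":-19,"hand":1}

```text
clock: 5.1
eef_pos: [517.3, -137.7, 232.0]
tool_rot: [-3.141, -0.001, -0.23]
force: [0.1, 0.6, -2.1]
width: 11.2
gripper_force: 62.1
```

Call:
send_rows:
  series:
    - {"ax":0,"ay":0,"az":0,"dx":-0.5,"dy":-2,"dz":0,"hand":1}
    - {"ax":0,"ay":0,"az":0,"dx":-1,"dy":-5,"dz":0,"hand":1}
    - {"ax":0,"ay":0,"az":0.03,"dx":-1.5,"dy":-9,"dz":0,"hand":1}
    - {"ax":0,"ay":0,"az":0.05,"dx":-2,"dy":-13,"dz":0,"hand":1}
    - {"ax":0,"ay":0,"az":0.07,"dx":-2.5,"dy":-17,"dz":0,"hand":1}
    - {"ax":0,"ay":0,"az":0.1,"dx":-3,"dy":-21,"dz":0,"hand":1}
    - {"ax":0,"ay":0,"az":0.1,"dx":-3.5,"dy":-25,"dz":0,"hand":1}
    - {"ax":0,"ay":0,"az":0.1,"dx":-3.5,"dy":-28,"dz":0,"hand":1}
    - {"ax":0,"ay":0,"az":0.1,"dx":-3.5,"dy":-29.1,"dz":0,"hand":1}
    - {"ax":0,"ay":0,"az":0.1,"dx":-3.5,"dy":-29.1,"dz":0,"hand":1}

```text
clock: 6.1
eef_pos: [549.0, 155.1, 230.1]
tool_rot: [3.14, 0.001, -0.327]
force: [-0.6, -0.5, -1.7]
width: 11.2
gripper_force: 62.2
```

Run:
```python
from h import *
im=get_image("wrist");save(im,"w2");s=read_state();print(s["force"],s["width"],s["eef_pos"],s["tool_rot"],proj(im,[597,142,106]))
```

```text
[-1.1663027   0.02852778 -1.42181658] 11.35388480853667 [548.97043188 152.79185857 230.52143821] [ 3.13958616e+00  7.71832931e-04 -3.30127037e-01] [320.60839097 126.17396871]
```

View pics/w2.png

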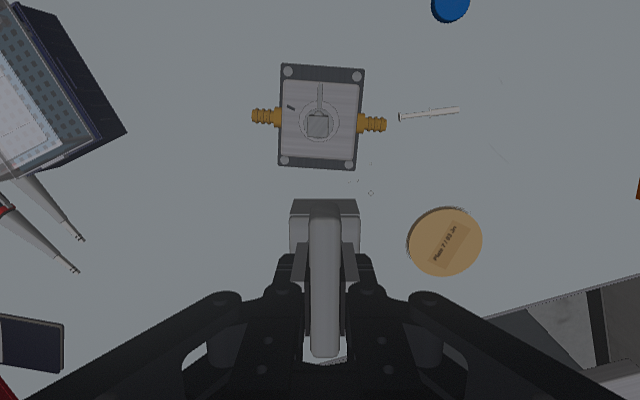

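The drive top is at about (318,126) with its pointer up towards (320,90). The key is held straight, its socket front edge spanning (290..358,200). One enlarged crop to read the corners.

Run:
```python
import cv2,numpy as np
p=cv2.imread("pics/w2.png")
a=cv2.resize(p[90:150,280:360],None,fx=8,fy=8,interpolation=cv2.INTER_CUBIC)[:, :640]
b=cv2.resize(p[190:240,280:360],None,fx=4,fy=4,interpolation=cv2.INTER_CUBIC)
c=np.zeros((600,640,3),np.uint8);c[:480]=a
c=c[:480];d=np.zeros((480,160,3),np.uint8)
cv2.imwrite("pics/w2c.png",np.clip(a*1.7,0,255).astype(np.uint8))
g=cv2.cvtColor(p,cv2.COLOR_BGR2GRAY)
for r in (202,206,210): print(r,g[r,282:366])
print(g[190:215,300])
```

```text
202 [128 130 129 130 129 130 129 130 131 134 122  60  60  61  62  62  62  61
  62  62  62  62  62  60  62  61  64  62  63  63  62  62  63  61  62  59
  61  59  59  61  59  60  60  57  59  57  59  56  57  57  57  59  59  63
  61  63  61  62  62  61  62  62  62  62  63  61  62  62  62  62  61  62
  59  56  99 136 130 129 130 129 129 129 129 129]
206 [130 129 130 130 130 129 130 131 135 115  52  60  62  61  61  61  61  61
  61  62  61  62  61  61  61  60  61  61  61  60  61  60  60  61  61  62
  61  60  60  60  59  59  58  58  59  57  58  59  58  57  58  58  58  57
  56  53  58  62  60  60  60  61  61  61  59  61  60  62  62  62  61  61
  60  60  57  83 138 131 129 129 129 129 130 129]
210 [129 129 129 130 129 130 131 135  86  55  61  60  62  62  62  61  62  62
  62  62  61  62  61  61  61  61  62  61  57  62  62  61  62  62  61  62
  63  63  63  63  63  62  61  62  61  60  62  60  60  59  59  58  58  57
  55  55  55  54  62  61  60  62  61  61  62  61  61  61  61  62  62  62
  62  63  61  58  65 141 132 129 129 129 130 129]
[129 130 130 129 129 129 130 134 110  70  60  61  62  60  61  62  61  62
  62  61  62  61  59  65 102]
```

View pics/w2c.png

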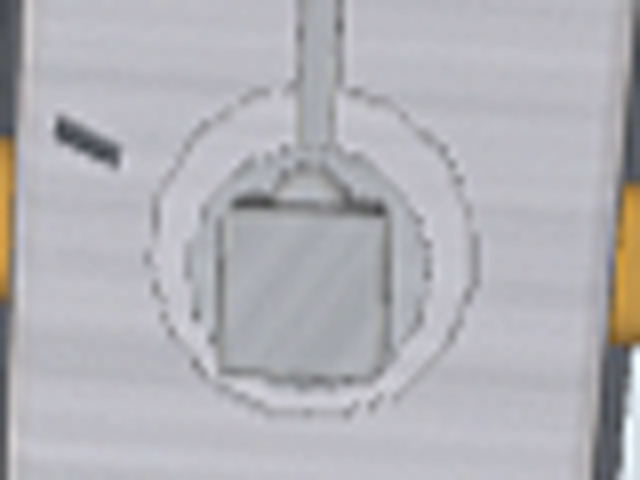

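The crop gives the drive-top corners at (308,115.5), (328.4,116), (328.4,137) and (307.4,136). Its centre is (317.7,125.9), and it lies almost parallel to the key.

Run:
```python
from h import *
im=get_image("wrist");s=read_state();print(s["eef_pos"],s["tool_rot"])
c=np.array([(225,205),(388,210),(388,380),(220,370)])/8+[279.56,89.56]
P=np.array([ray(im,*q,106) for q in c]);D=P.mean(0)
print("sides",[np.linalg.norm(P[i]-P[i-1]).round(1) for i in range(4)],"D",D)
for i,j,o in((3,0,0),(2,1,0),(1,0,np.pi/2),(2,3,np.pi/2)):
  v=P[j]-P[i];print("yaw",np.arctan2(v[1],v[0])-o)
zm=s["eef_pos"][2]-41.2
l=ray(im,293.5,198.5,zm);r=ray(im,354.7,198.5,zm);v=l-r;yk=np.arctan2(v[1],v[0])-np.pi/2
K=(l+r)/2-17*np.array([np.cos(yk),np.sin(yk),0]);print("mouth w",np.linalg.norm(v),"yaw key",yk,"K",K,"K-TCP",K-s["eef_pos"])
```

```text
[549.02965309 151.59024881 230.91445073] [ 3.13964917e+00  3.58058239e-04 -3.32253322e-01]
sides [np.float64(15.3), np.float64(15.3), np.float64(15.8), np.float64(16.0)] D [597.7071435  141.54713306 106.        ]
yaw -0.3747160872318947
yaw -0.32697280276589685
yaw -0.35986756001584386
yaw -0.38899215063222403
mouth w 33.698954901086566 yaw key -0.3304769550398856 K [549.24958381 153.13721968 189.71445073] K-TCP [  0.21993072   1.54697086 -41.2       ]
```

The arm was still settling when that picture was taken, so I'll hold, then repeat the measurement with a template shift.

Call:
send_rows:
  series:
    - {"ax":0,"ay":0,"az":0,"dx":0,"dy":0,"dz":0,"hand":1}
    - {"ax":0,"ay":0,"az":0,"dx":0,"dy":0,"dz":0,"hand":1}
    - {"ax":0,"ay":0,"az":0,"dx":0,"dy":0,"dz":0,"hand":1}
    - {"ax":0,"ay":0,"az":0,"dx":0,"dy":0,"dz":0,"hand":1}
    - {"ax":0,"ay":0,"az":0,"dx":0,"dy":0,"dz":0,"hand":1}
    - {"ax":0,"ay":0,"az":0,"dx":0,"dy":0,"dz":0,"hand":1}

```text
clock: 6.8
eef_pos: [549.5, 153.6, 231.3]
tool_rot: [-3.142, 0.0, -0.33]
force: [-1.0, 0.4, -0.5]
width: 11.1
gripper_force: 62.2
```

```bash
cat > m.py <<'E'
from h import *
s=read_state();im=get_image("wrist");save(im,"w3")
p=cv2.imread("pics/w2.png",0);q=cv2.imread("pics/w3.png",0)
def shift(x0,x1,y0,y1,m=14):
    r=cv2.matchTemplate(q[y0-m:y1+m,x0-m:x1+m],p[y0:y1,x0:x1],cv2.TM_CCOEFF_NORMED);_,v,_,l=cv2.minMaxLoc(r);print("match",v,np.array(l)-m);return np.array(l)-m
d=shift(300,338,105,146);k=shift(285,362,193,205)
c=np.array([(225,205),(388,210),(388,380),(220,370)])/8+[279.56,89.56]+d
P=np.array([ray(im,*u,106) for u in c]);D=P.mean(0)
yd=np.mean([np.arctan2(*(P[j]-P[i])[1::-1])-o for i,j,o in((3,0,0),(2,1,0),(1,0,np.pi/2),(2,3,np.pi/2)) for o in[o]])if 0 else None
zm=s["eef_pos"][2]-41.2
l=ray(im,293.5+k[0],198.5+k[1],zm);r=ray(im,354.7+k[0],198.5+k[1],zm);v=l-r;yk=np.arctan2(v[1],v[0])-np.pi/2
K=(l+r)/2-17*np.array([np.cos(yk),np.sin(yk),0])
print("D",D,"K",K,"K-TCP",K-s["eef_pos"],"yk",yk,s["eef_pos"],s["tool_rot"])
T=s["eef_pos"]+(D-K);T[2]=106+41.2+12;togo(T,s["tool_rot"][2]-0.03,s)
E
python3 m.py
```

```text
match 0.7559260725975037 [-1  1]
match 0.9992232322692871 [0 0]
D [597.9074867  143.53634607 106.        ] K [549.73834463 154.02099003 190.11276684] K-TCP [  0.23132705   0.44328083 -41.2       ] yk -0.33003861606672125 [549.50701758 153.5777092  231.31276684] [-3.14153628e+00  2.88443325e-05 -3.30274932e-01]
d cm [ 4.9  -0.57  7.21] rot [-0.    0.    0.03]
```

Call:
send_rows:
  series:
    - {"ax":0,"ay":0,"az":0.01,"dx":1,"dy":-0.1,"dz":0,"hand":1}
    - {"ax":0,"ay":0,"az":0.03,"dx":3,"dy":-0.4,"dz":1,"hand":1}
    - {"ax":0,"ay":0,"az":0.03,"dx":4.9,"dy":-0.57,"dz":2.5,"hand":1}
    - {"ax":0,"ay":0,"az":0.03,"dx":4.9,"dy":-0.57,"dz":4,"hand":1}
    - {"ax":0,"ay":0,"az":0.03,"dx":4.9,"dy":-0.57,"dz":5.5,"hand":1}
    - {"ax":0,"ay":0,"az":0.03,"dx":4.9,"dy":-0.57,"dz":6.5,"hand":1}
    - {"ax":0,"ay":0,"az":0.03,"dx":4.9,"dy":-0.57,"dz":7.2,"hand":1}
    - {"ax":0,"ay":0,"az":0.03,"dx":4.9,"dy":-0.57,"dz":7.2,"hand":1}
    - {"ax":0,"ay":0,"az":0.03,"dx":4.9,"dy":-0.57,"dz":7.2,"hand":1}
    - {"ax":0,"ay":0,"az":0.03,"dx":4.9,"dy":-0.57,"dz":7.2,"hand":1}

```text
clock: 7.85
eef_pos: [598.1, 143.2, 160.1]
tool_rot: [-3.141, -0.001, -0.36]
force: [-0.5, 0.1, -0.7]
width: 11.0
gripper_force: 62.2
```

Run:
```python
from h import *
T=[597.7,143.1,159.2];s=read_state();print(s["force"],s["eef_pos"]);togo(T,-.36)
im=get_image("scene");save(im,"s2")
p=np.asarray(im["pixels"])[...,::-1];u,v=proj(im,[598,143,120]).astype(int);print(u,v)
a=cv2.resize(p[v-45:v+45,u-40:u+40],None,fx=6,fy=6,interpolation=cv2.INTER_CUBIC)
im=get_image("wrist");p=np.asarray(im["pixels"])[...,::-1];b=cv2.resize(p[120:300,250:390],(420,540))[:540,:320]
cv2.imwrite("pics/c3.png",np.hstack([a,b]))
```

```text
[-0.49264468  0.11898009 -0.74435107] [598.09137302 143.20956834 160.06791198]
d cm [-0.03  0.02  0.09] rot [-0.001 -0.001 -0.   ]
253 223
```

View pics/c3.png

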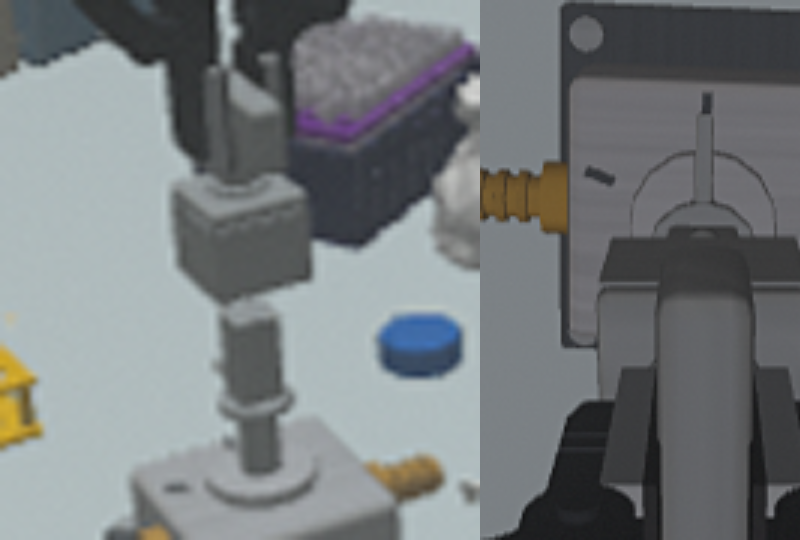

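Key and drive line up in both views: in the scene crop the socket is straight above the stub, and in the wrist view the pointer is centred. Pressing down in steps, watching the force.

Call:
send_rows:
  series:
    - {"ax":0,"ay":0,"az":0,"dx":-0.02,"dy":0,"dz":0.3,"hand":1}
    - {"ax":0,"ay":0,"az":0,"dx":-0.02,"dy":0,"dz":0.6,"hand":1}
    - {"ax":0,"ay":0,"az":0,"dx":-0.02,"dy":0,"dz":0.9,"hand":1}
    - {"ax":0,"ay":0,"az":0,"dx":-0.02,"dy":0,"dz":1.1,"hand":1}
    - {"ax":0,"ay":0,"az":0,"dx":-0.02,"dy":0,"dz":1.3,"hand":1}
    - {"ax":0,"ay":0,"az":0,"dx":-0.02,"dy":0,"dz":1.5,"hand":1}
    - {"ax":0,"ay":0,"az":0,"dx":-0.02,"dy":0,"dz":1.7,"hand":1}
    - {"ax":0,"ay":0,"az":0,"dx":-0.02,"dy":0,"dz":1.9,"hand":1}
    - {"ax":0,"ay":0,"az":0,"dx":-0.02,"dy":0,"dz":2.1,"hand":1}
    - {"ax":0,"ay":0,"az":0,"dx":-0.02,"dy":0,"dz":2.1,"hand":1}

```text
clock: 8.95
eef_pos: [597.3, 143.2, 138.0]
tool_rot: [3.141, 0.0, -0.36]
force: [-0.3, -0.4, -1.1]
width: 10.8
gripper_force: 62.2
```

```bash
python3 -c "
from h import *
s=read_state();print(s['force'],s['torque'],s['eef_pos'])"
```

```text
[-0.28233162 -0.36380798 -1.14422986] [-0.04498858 -0.02265103 -0.02639468] [597.32232962 143.20157566 137.9758519 ]
```

Entered the bore cleanly with no contact force. The ball should meet the mouth at TCP z of about 133.

Call:
send_rows:
  series:
    - {"ax":0,"ay":0,"az":0,"dx":0,"dy":0,"dz":0.2,"hand":1}
    - {"ax":0,"ay":0,"az":0,"dx":0,"dy":0,"dz":0.4,"hand":1}
    - {"ax":0,"ay":0,"az":0,"dx":0,"dy":0,"dz":0.6,"hand":1}
    - {"ax":0,"ay":0,"az":0,"dx":0,"dy":0,"dz":0.8,"hand":1}
    - {"ax":0,"ay":0,"az":0,"dx":0,"dy":0,"dz":0.8,"hand":1}

```text
clock: 9.45
eef_pos: [598.0, 143.0, 130.5]
tool_rot: [-3.141, -0.001, -0.36]
force: [-0.3, 0.2, 2.2]
width: 10.8
gripper_force: 62.6
```

Call:
send_rows:
  series:
    - {"ax":0,"ay":0,"az":0,"dx":0,"dy":0,"dz":0.1,"hand":1}
    - {"ax":0,"ay":0,"az":0,"dx":0,"dy":0,"dz":0.2,"hand":1}
    - {"ax":0,"ay":0,"az":0,"dx":0,"dy":0,"dz":0.3,"hand":1}
    - {"ax":0,"ay":0,"az":0,"dx":0,"dy":0,"dz":0.3,"hand":1}

```text
clock: 9.85
eef_pos: [598.0, 143.0, 127.6]
tool_rot: [-3.141, -0.001, -0.36]
force: [0.6, -0.5, 3.9]
width: 10.9
gripper_force: 62.8
```

Call:
send_rows:
  series:
    - {"ax":0,"ay":0,"az":0,"dx":0,"dy":0,"dz":0.1,"hand":1}
    - {"ax":0,"ay":0,"az":0,"dx":0,"dy":0,"dz":0.2,"hand":1}
    - {"ax":0,"ay":0,"az":0,"dx":0,"dy":0,"dz":0.2,"hand":1}

```text
clock: 10.15
eef_pos: [598.0, 143.0, 125.5]
tool_rot: [-3.141, -0.001, -0.36]
force: [0.9, -0.5, 5.9]
width: 11.3
gripper_force: 63.1
```

Call:
send_rows:
  series:
    - {"ax":0,"ay":0,"az":0,"dx":0,"dy":0,"dz":0.1,"hand":1}
    - {"ax":0,"ay":0,"az":0,"dx":0,"dy":0,"dz":0.2,"hand":1}
    - {"ax":0,"ay":0,"az":0,"dx":0,"dy":0,"dz":0.2,"hand":1}

```text
clock: 10.45
eef_pos: [598.1, 143.1, 123.8]
tool_rot: [-3.141, -0.001, -0.36]
force: [1.2, -0.2, 7.5]
width: 11.0
gripper_force: 63.3
```

Call:
send_rows:
  series:
    - {"ax":0,"ay":0,"az":0,"dx":0,"dy":0,"dz":0.1,"hand":1}
    - {"ax":0,"ay":0,"az":0,"dx":0,"dy":0,"dz":0.2,"hand":1}
    - {"ax":0,"ay":0,"az":0,"dx":0,"dy":0,"dz":0.2,"hand":1}

```text
clock: 10.75
eef_pos: [598.1, 143.0, 121.9]
tool_rot: [-3.141, -0.001, -0.36]
force: [-0.4, 0.5, 7.4]
width: 11.0
gripper_force: 63.5
```

Call:
send_rows:
  series:
    - {"ax":0,"ay":0,"az":0,"dx":0,"dy":0,"dz":0.1,"hand":1}
    - {"ax":0,"ay":0,"az":0,"dx":0,"dy":0,"dz":0.2,"hand":1}
    - {"ax":0,"ay":0,"az":0,"dx":0,"dy":0,"dz":0.2,"hand":1}

```text
clock: 11.05
eef_pos: [598.2, 143.0, 120.1]
tool_rot: [-3.141, -0.001, -0.36]
force: [0.2, -0.7, 9.6]
width: 11.1
gripper_force: 63.7
```

Call:
send_rows:
  series:
    - {"ax":0,"ay":0,"az":0,"dx":0,"dy":0,"dz":0.1,"hand":1}
    - {"ax":0,"ay":0,"az":0,"dx":0,"dy":0,"dz":0.15,"hand":1}
    - {"ax":0,"ay":0,"az":0,"dx":0,"dy":0,"dz":0.15,"hand":1}

```text
clock: 11.35
eef_pos: [598.2, 143.0, 118.9]
tool_rot: [-3.141, -0.001, -0.36]
force: [-1.2, 0.5, 9.9]
width: 11.2
gripper_force: 63.9
```

Call:
send_rows:
  series:
    - {"ax":0,"ay":0,"az":0,"dx":0,"dy":0,"dz":0.1,"hand":1}
    - {"ax":0,"ay":0,"az":0,"dx":0,"dy":0,"dz":0.15,"hand":1}
    - {"ax":0,"ay":0,"az":0,"dx":0,"dy":0,"dz":0.15,"hand":1}

```text
clock: 11.65
eef_pos: [598.2, 143.0, 117.5]
tool_rot: [-3.141, -0.001, -0.36]
force: [-1.2, -0.2, 11.9]
width: 10.9
gripper_force: 64.1
```

```bash
python3 -c "
from h import *
s=read_state();print(s['force'],s['torque'],s['eef_pos'])"
```

```text
[-1.15375128 -0.22295544 11.94071355] [-0.03199823  0.15703284 -0.0457077 ] [598.19296084 143.04788148 117.52644707]
```

Call:
send_rows:
  series:
    - {"ax":0,"ay":0,"az":0,"dx":0,"dy":0,"dz":0.1,"hand":1}
    - {"ax":0,"ay":0,"az":0,"dx":0,"dy":0,"dz":0.1,"hand":1}
    - {"ax":0,"ay":0,"az":0,"dx":0,"dy":0,"dz":0.1,"hand":1}

```text
clock: 11.95
eef_pos: [598.2, 143.0, 116.7]
tool_rot: [-3.14, -0.001, -0.36]
force: [-1.6, -0.2, 12.8]
width: 11.2
gripper_force: 64.2
```

Call:
send_rows:
  series:
    - {"ax":0,"ay":0,"az":0,"dx":0,"dy":0,"dz":0.1,"hand":1}
    - {"ax":0,"ay":0,"az":0,"dx":0,"dy":0,"dz":0.1,"hand":1}
    - {"ax":0,"ay":0,"az":0,"dx":0,"dy":0,"dz":0.1,"hand":1}

```text
clock: 12.25
eef_pos: [598.2, 143.0, 115.8]
tool_rot: [-3.14, -0.001, -0.36]
force: [-2.5, 0.6, 13.6]
width: 10.7
gripper_force: 64.3
```

Call:
send_rows:
  series:
    - {"ax":0,"ay":0,"az":0,"dx":0,"dy":0,"dz":0.1,"hand":1}
    - {"ax":0,"ay":0,"az":0,"dx":0,"dy":0,"dz":0.1,"hand":1}
    - {"ax":0,"ay":0,"az":0,"dx":0,"dy":0,"dz":0.1,"hand":1}

```text
clock: 12.55
eef_pos: [598.3, 143.0, 114.9]
tool_rot: [-3.14, -0.001, -0.36]
force: [-1.4, 0.3, 13.9]
width: 10.8
gripper_force: 64.4
```

Call:
send_rows:
  series:
    - {"ax":0,"ay":0,"az":0,"dx":-0.03,"dy":0,"dz":0.1,"hand":1}
    - {"ax":0,"ay":0,"az":0,"dx":-0.03,"dy":0,"dz":0.1,"hand":1}
    - {"ax":0,"ay":0,"az":0,"dx":-0.03,"dy":0,"dz":0.1,"hand":1}

```text
clock: 12.85
eef_pos: [598.2, 143.0, 114.0]
tool_rot: [-3.14, -0.002, -0.36]
force: [-0.6, -0.8, 13.5]
width: 10.7
gripper_force: 64.5
```

Call:
send_rows:
  series:
    - {"ax":0,"ay":0,"az":0,"dx":0,"dy":0,"dz":0.1,"hand":1}
    - {"ax":0,"ay":0,"az":0,"dx":0,"dy":0,"dz":0.1,"hand":1}
    - {"ax":0,"ay":0,"az":0,"dx":0,"dy":0,"dz":0.1,"hand":1}

```text
clock: 13.15
eef_pos: [598.3, 143.0, 113.1]
tool_rot: [-3.14, -0.002, -0.36]
force: [-1.9, 0.2, 14.1]
width: 11.0
gripper_force: 64.6
```

```bash
python3 -c "
from h import *
s=read_state();print(s['force'],s['torque'],s['eef_pos'])"
```

```text
[-1.85787233  0.24595484 14.13753363] [-0.08682588  0.2730934   0.03745457] [598.26233556 143.03732648 113.11402632]
```

Call:
send_rows:
  series:
    - {"ax":0,"ay":0,"az":0,"dx":0,"dy":0,"dz":0.1,"hand":1}
    - {"ax":0,"ay":0,"az":0,"dx":0,"dy":0,"dz":0.1,"hand":1}
    - {"ax":0,"ay":0,"az":0,"dx":0,"dy":0,"dz":0.1,"hand":1}

```text
clock: 13.45
eef_pos: [598.3, 143.0, 112.2]
tool_rot: [-3.14, -0.002, -0.361]
force: [-1.0, -0.3, 15.5]
width: 10.6
gripper_force: 64.7
```

Call:
send_rows:
  series:
    - {"ax":0,"ay":0,"az":0,"dx":0,"dy":0,"dz":0.1,"hand":1}
    - {"ax":0,"ay":0,"az":0,"dx":0,"dy":0,"dz":0.1,"hand":1}
    - {"ax":0,"ay":0,"az":0,"dx":0,"dy":0,"dz":0.1,"hand":1}

```text
clock: 13.75
eef_pos: [598.3, 143.0, 111.3]
tool_rot: [-3.14, -0.002, -0.361]
force: [-1.2, -0.3, 15.5]
width: 11.1
gripper_force: 64.8
```

```bash
python3 -c "
from h import *
s=read_state();print(s['force'],s['torque'],s['eef_pos'])"
```

```text
[-1.22176042 -0.28171261 15.54573983] [-0.06409989  0.37880144 -0.08083945] [598.26115171 143.01167191 111.33351902]
```

Call:
send_rows:
  series:
    - {"ax":0,"ay":0,"az":0,"dx":-0.05,"dy":0,"dz":0.05,"hand":1}
    - {"ax":0,"ay":0,"az":0,"dx":-0.05,"dy":0,"dz":0.1,"hand":1}
    - {"ax":0,"ay":0,"az":0,"dx":-0.05,"dy":0,"dz":0.1,"hand":1}

```text
clock: 14.05
eef_pos: [598.2, 143.1, 110.5]
tool_rot: [-3.14, -0.003, -0.361]
force: [-1.0, -0.9, 16.9]
width: 11.1
gripper_force: 64.9
```

Call:
send_rows:
  series:
    - {"ax":0,"ay":0,"az":0,"dx":0,"dy":0,"dz":0.05,"hand":1}
    - {"ax":0,"ay":0,"az":0,"dx":0,"dy":0,"dz":0.1,"hand":1}
    - {"ax":0,"ay":0,"az":0,"dx":0,"dy":0,"dz":0.1,"hand":1}

```text
clock: 14.35
eef_pos: [598.2, 143.0, 109.6]
tool_rot: [-3.14, -0.003, -0.361]
force: [-2.0, 0.4, 17.9]
width: 11.1
gripper_force: 65.0
```

```bash
python3 -c "
from h import *
s=read_state();print(s['force'],s['torque'],s['eef_pos'])"
```

```text
[-2.00802829  0.44824305 17.88754361] [-0.12417072  0.26262638 -0.10004456] [598.2445505  143.03966424 109.60781001]
```

Near the given upper limit without a clear click. I'll wobble gently in place, with no more depth, to relieve friction.

Call:
send_rows:
  series:
    - {"ax":0,"ay":0,"az":0,"dx":0.06,"dy":0,"dz":0,"hand":1}
    - {"ax":0,"ay":0,"az":0,"dx":0.1,"dy":0,"dz":0,"hand":1}
    - {"ax":0,"ay":0,"az":0,"dx":0.1,"dy":0,"dz":0,"hand":1}

```text
clock: 14.65
eef_pos: [598.4, 143.0, 109.4]
tool_rot: [-3.14, -0.001, -0.36]
force: [-3.1, 0.8, 17.9]
width: 11.3
gripper_force: 65.0
```

Call:
send_rows:
  series:
    - {"ax":0,"ay":0,"az":0,"dx":-0.1,"dy":0.05,"dz":0,"hand":1}
    - {"ax":0,"ay":0,"az":0,"dx":-0.2,"dy":0,"dz":0,"hand":1}
    - {"ax":0,"ay":0,"az":0,"dx":-0.2,"dy":0,"dz":0,"hand":1}

```text
clock: 14.95
eef_pos: [598.1, 143.1, 109.9]
tool_rot: [-3.14, -0.005, -0.361]
force: [-0.4, -0.8, 16.4]
width: 11.0
gripper_force: 64.9
```

Call:
send_rows:
  series:
    - {"ax":0,"ay":0,"az":0,"dx":0.1,"dy":0.08,"dz":0,"hand":1}
    - {"ax":0,"ay":0,"az":0,"dx":0.1,"dy":-0.08,"dz":0,"hand":1}
    - {"ax":0,"ay":0,"az":0,"dx":0.1,"dy":0,"dz":0,"hand":1}
    - {"ax":0,"ay":0,"az":0,"dx":0.1,"dy":0,"dz":0,"hand":1}

```text
clock: 15.35
eef_pos: [598.1, 143.5, 108.7]
tool_rot: [-3.14, -0.003, -0.36]
force: [0.4, 0.6, 10.6]
width: 11.0
gripper_force: 65.4
```

```bash
python3 -c "
from h import *
s=read_state();print(s['force'],s['torque'],s['eef_pos'])
im=get_image('scene');save(im,'s3');p=np.asarray(im['pixels'])[...,::-1]
a=cv2.resize(p[175:275,213:293],(480,600),interpolation=cv2.INTER_CUBIC)
im=get_image('wrist');p=np.asarray(im['pixels'])[...,::-1];b=cv2.resize(p[100:250,280:360],(320,600),interpolation=cv2.INTER_CUBIC)
cv2.imwrite('pics/c4.png',np.clip(np.hstack([a,b])*1.4,0,255).astype(np.uint8))"
```

```text
[ 0.3818198   0.62615493 10.58811162] [-0.01302966 -0.20587315 -0.0386586 ] [598.13325616 143.46159183 108.70254574]
```

View pics/c4.png

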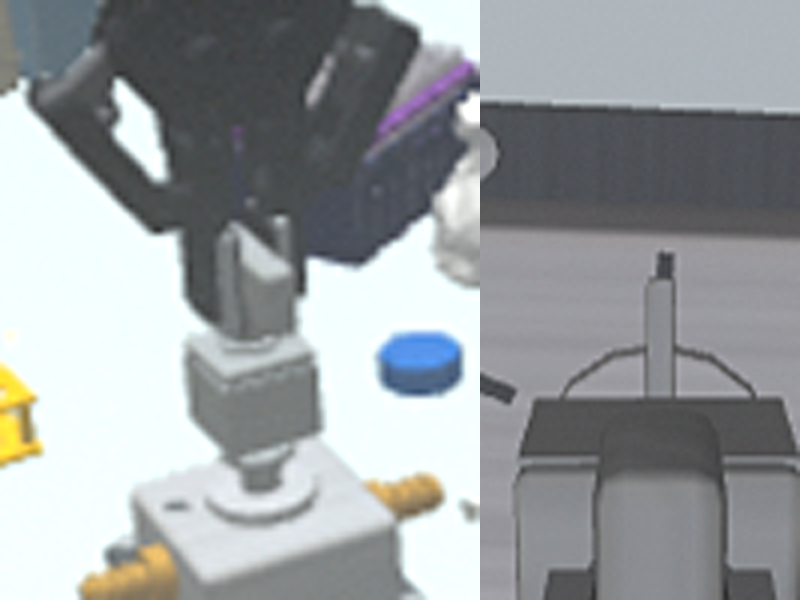

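The force dropped from 17.9 to 10.6 N, which is the click. The picture shows the socket mouth right down on the collar. By geometry the spindle sink is 12.5 mm, which agrees with the force for a key at home. I'll press 2 mm more to confirm, then ease up.

Call:
send_rows:
  series:
    - {"ax":0,"ay":0,"az":0,"dx":0,"dy":0,"dz":0.1,"hand":1}
    - {"ax":0,"ay":0,"az":0,"dx":0,"dy":0,"dz":0.2,"hand":1}
    - {"ax":0,"ay":0,"az":0,"dx":0,"dy":0,"dz":0.2,"hand":1}
    - {"ax":0,"ay":0,"az":0,"dx":0,"dy":0,"dz":0.2,"hand":1}

```text
clock: 15.85
eef_pos: [598.2, 143.5, 106.8]
tool_rot: [-3.14, -0.003, -0.36]
force: [0.4, -0.1, 12.1]
width: 11.2
gripper_force: 65.6
```

Call:
send_rows:
  series:
    - {"ax":0,"ay":0,"az":0,"dx":0,"dy":0,"dz":-0.2,"hand":1}
    - {"ax":0,"ay":0,"az":0,"dx":0,"dy":0,"dz":-0.4,"hand":1}
    - {"ax":0,"ay":0,"az":0,"dx":0,"dy":0,"dz":-0.6,"hand":1}
    - {"ax":0,"ay":0,"az":0,"dx":0,"dy":0,"dz":-0.8,"hand":1}
    - {"ax":0,"ay":0,"az":0,"dx":0,"dy":0,"dz":-0.8,"hand":1}
    - {"ax":0,"ay":0,"az":0,"dx":0,"dy":0,"dz":-0.8,"hand":1}

```text
clock: 16.45
eef_pos: [598.0, 143.4, 114.1]
tool_rot: [-3.14, -0.003, -0.36]
force: [0.9, -1.1, 6.5]
width: 10.9
gripper_force: 65.0
```

```bash
python3 -c "
from h import *
s=read_state();print(s['force'],s['torque'],s['eef_pos'],s['qpos'].round(2))"
```

```text
[ 0.94105079 -1.05454161  6.53763776] [-0.09575368 -0.45519935 -0.00815778] [598.04348597 143.44298657 114.07304153] [-0.73  0.87  0.8   1.74 -0.79  0.88 -1.51]
```

Home confirmed: the slope is 0.8 N/mm and the height agrees. Turning anticlockwise, which is negative az since tool z points down.

Call:
send_rows:
  series:
    - {"ax":0,"ay":0,"az":-0.08,"dx":0,"dy":0,"dz":0,"hand":1}
    - {"ax":0,"ay":0,"az":-0.16,"dx":0,"dy":0,"dz":0,"hand":1}
    - {"ax":0,"ay":0,"az":-0.24,"dx":0,"dy":0,"dz":0,"hand":1}
    - {"ax":0,"ay":0,"az":-0.32,"dx":0,"dy":0,"dz":0,"hand":1}
    - {"ax":0,"ay":0,"az":-0.4,"dx":0,"dy":0,"dz":0,"hand":1}
    - {"ax":0,"ay":0,"az":-0.4,"dx":0,"dy":0,"dz":0,"hand":1}

```text
clock: 17.05
eef_pos: [597.4, 143.6, 114.0]
tool_rot: [-3.141, -0.001, 0.041]
force: [0.6, -0.3, 6.6]
width: 11.1
gripper_force: 64.8
```

```bash
python3 -c "
from h import *
s=read_state();print(s['force'],s['torque'],s['eef_pos'],s['tool_rot'])"
```

```text
[ 0.59709607 -0.30008075  6.62622227] [-0.06866989 -0.2180919  -0.04660092] [597.40250838 143.5789856  113.95246079] [-3.14075126e+00 -1.40023836e-03  4.12921456e-02]
```

Call:
send_rows:
  series:
    - {"ax":0,"ay":0,"az":-0.08,"dx":0,"dy":0,"dz":0,"hand":1}
    - {"ax":0,"ay":0,"az":-0.16,"dx":0,"dy":0,"dz":0,"hand":1}
    - {"ax":0,"ay":0,"az":-0.24,"dx":0,"dy":0,"dz":0,"hand":1}
    - {"ax":0,"ay":0,"az":-0.32,"dx":0,"dy":0,"dz":0,"hand":1}
    - {"ax":0,"ay":0,"az":-0.4,"dx":0,"dy":0,"dz":0,"hand":1}
    - {"ax":0,"ay":0,"az":-0.48,"dx":0,"dy":0,"dz":0,"hand":1}
    - {"ax":0,"ay":0,"az":-0.55,"dx":0,"dy":0,"dz":0,"hand":1}
    - {"ax":0,"ay":0,"az":-0.55,"dx":0,"dy":0,"dz":0,"hand":1}
    - {"ax":0,"ay":0,"az":-0.55,"dx":0,"dy":0,"dz":0,"hand":1}

```text
clock: 17.95
eef_pos: [597.6, 143.3, 113.9]
tool_rot: [3.141, -0.002, 0.59]
force: [0.8, -1.2, 5.9]
width: 10.9
gripper_force: 64.8
```

```bash
python3 -c "
from h import *
s=read_state();print(s['force'],s['torque'],s['eef_pos'],s['tool_rot'])"
```

```text
[ 0.81964023 -1.15879239  5.91000982] [-0.15986829 -0.27448895  0.05782824] [597.63195787 143.33145871 113.94459033] [ 3.14081048e+00 -1.66536274e-03  5.89767136e-01]
```

Call:
send_rows:
  series:
    - {"ax":0,"ay":0,"az":-0.06,"dx":0,"dy":0,"dz":0,"hand":1}
    - {"ax":0,"ay":0,"az":-0.12,"dx":0,"dy":0,"dz":0,"hand":1}
    - {"ax":0,"ay":0,"az":-0.18,"dx":0,"dy":0,"dz":0,"hand":1}
    - {"ax":0,"ay":0,"az":-0.2,"dx":0,"dy":0,"dz":0,"hand":1}
    - {"ax":0,"ay":0,"az":-0.2,"dx":0,"dy":0,"dz":0,"hand":1}

```text
clock: 18.45
eef_pos: [597.7, 143.3, 114.0]
tool_rot: [3.14, -0.002, 0.79]
force: [2.0, -1.1, 6.3]
width: 11.0
gripper_force: 64.8
```

```bash
python3 -c "
from h import *
s=read_state();print(s['force'],s['torque'],s['eef_pos'],s['tool_rot'])"
```

```text
[ 1.99671809 -1.08419837  6.30134446] [-0.23611755 -0.31070195 -0.09980712] [597.74960621 143.26172527 113.99276196] [ 3.14031579e+00 -1.63868310e-03  7.89906057e-01]
```

Call:
send_rows:
  series:
    - {"ax":0,"ay":0,"az":-0.04,"dx":0,"dy":0,"dz":0,"hand":1}
    - {"ax":0,"ay":0,"az":-0.07,"dx":0,"dy":0,"dz":0,"hand":1}
    - {"ax":0,"ay":0,"az":-0.07,"dx":0,"dy":0,"dz":0,"hand":1}
    - {"ax":0,"ay":0,"az":-0.07,"dx":0,"dy":0,"dz":0,"hand":1}

```text
clock: 18.85
eef_pos: [597.8, 143.2, 114.0]
tool_rot: [3.14, -0.001, 0.86]
force: [1.5, -0.2, 5.9]
width: 10.9
gripper_force: 64.8
```

```bash
python3 -c "
from h import *
s=read_state();print(s['force'],s['torque'],s['eef_pos'],s['tool_rot'])"
```

```text
[ 1.46394622 -0.22870075  5.93419139] [-0.17675378 -0.30901383 -0.00937962] [597.78206483 143.22995998 113.98256939] [ 3.14003484e+00 -1.47837398e-03  8.59520167e-01]
```

Call:
send_rows:
  series:
    - {"ax":0,"ay":0,"az":-0.03,"dx":0,"dy":0,"dz":0,"hand":1}
    - {"ax":0,"ay":0,"az":-0.05,"dx":0,"dy":0,"dz":0,"hand":1}
    - {"ax":0,"ay":0,"az":-0.05,"dx":0,"dy":0,"dz":0,"hand":1}
    - {"ax":0,"ay":0,"az":-0.05,"dx":0,"dy":0,"dz":0,"hand":1}

```text
clock: 19.25
eef_pos: [597.8, 143.2, 114.0]
tool_rot: [3.14, -0.001, 0.91]
force: [1.2, 0.1, 6.4]
width: 11.0
gripper_force: 64.8
```

```bash
python3 -c "
from h import *
s=read_state();print(s['force'],s['torque'],s['eef_pos'],s['tool_rot'])"
```

```text
[1.20124466 0.10721603 6.38974242] [-0.23002801 -0.34886261 -0.10155652] [597.78883576 143.22756178 113.97157716] [ 3.13993549e+00 -1.35970077e-03  9.09521949e-01]
```

Call:
send_rows:
  series:
    - {"ax":0,"ay":0,"az":-0.03,"dx":0,"dy":0,"dz":0,"hand":1}
    - {"ax":0,"ay":0,"az":-0.04,"dx":0,"dy":0,"dz":0,"hand":1}
    - {"ax":0,"ay":0,"az":-0.04,"dx":0,"dy":0,"dz":0,"hand":1}
    - {"ax":0,"ay":0,"az":-0.04,"dx":0,"dy":0,"dz":0,"hand":1}

```text
clock: 19.65
eef_pos: [597.8, 143.2, 114.0]
tool_rot: [3.14, -0.001, 0.949]
force: [1.3, -0.4, 6.8]
width: 10.7
gripper_force: 64.8
```

```bash
python3 -c "
from h import *
s=read_state();print(s['force'],s['torque'],s['eef_pos'],s['tool_rot'])"
```

```text
[ 1.30463061 -0.42801156  6.80635117] [-0.13907519 -0.33114526 -0.05411357] [597.81169951 143.21626243 113.96217546] [ 3.13984776e+00 -1.33224289e-03  9.49431231e-01]
```

Call:
send_rows:
  series:
    - {"ax":0,"ay":0,"az":-0.03,"dx":0,"dy":0,"dz":0,"hand":1}
    - {"ax":0,"ay":0,"az":-0.05,"dx":0,"dy":0,"dz":0,"hand":1}
    - {"ax":0,"ay":0,"az":-0.05,"dx":0,"dy":0,"dz":0,"hand":1}
    - {"ax":0,"ay":0,"az":-0.05,"dx":0,"dy":0,"dz":0,"hand":1}

```text
clock: 20.05
eef_pos: [597.9, 143.2, 114.0]
tool_rot: [3.14, -0.001, 0.999]
force: [1.7, 0.2, 5.5]
width: 11.3
gripper_force: 65.0
```

```bash
python3 -c "
from h import *
s=read_state();print(s['force'],s['torque'],s['eef_pos'],s['tool_rot'])
im=get_image('wrist');p=np.asarray(im['pixels'])[...,::-1];save(im,'w5')
a=cv2.resize(p[20:260,200:440],(600,600),interpolation=cv2.INTER_CUBIC);cv2.imwrite('pics/c5.png',np.clip(a*1.3,0,255).astype(np.uint8))"
```

```text
[1.72658241 0.23287046 5.49237486] [-0.15780734 -0.34179539 -0.23631916] [597.88598056 143.21748215 114.00236168] [ 3.13973911e+00 -1.48121238e-03  9.98686202e-01]
```

View pics/c5.png

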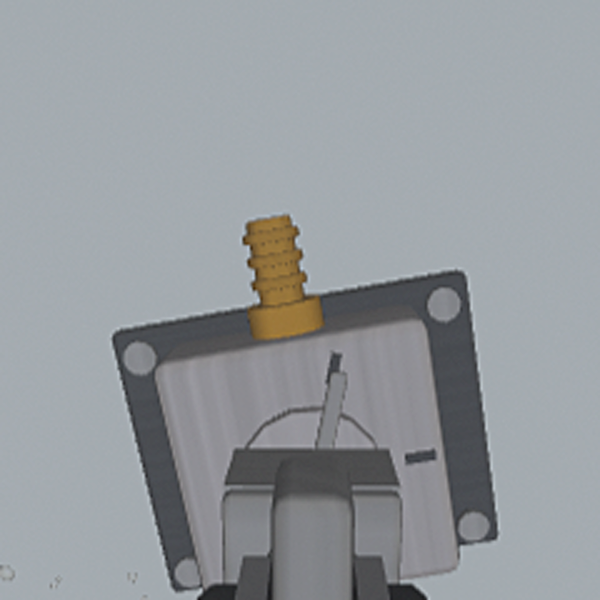

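The pointer has reached the open mark, at crop (336,365), and the turning torque is rising: that is the stop. One more small nudge to confirm.

Call:
send_rows:
  series:
    - {"ax":0,"ay":0,"az":-0.02,"dx":0,"dy":0,"dz":0,"hand":1}
    - {"ax":0,"ay":0,"az":-0.03,"dx":0,"dy":0,"dz":0,"hand":1}
    - {"ax":0,"ay":0,"az":-0.03,"dx":0,"dy":0,"dz":0,"hand":1}

```text
clock: 20.4
eef_pos: [597.9, 143.2, 114.0]
tool_rot: [3.14, -0.002, 1.028]
force: [1.8, -0.2, 6.3]
width: 11.2
gripper_force: 65.2
```

```bash
python3 -c "
from h import *
s=read_state();print(s['force'],s['torque'],s['eef_pos'],s['tool_rot'],s['tau'].round(2))"
```

```text
[ 1.79242824 -0.24409725  6.28068572] [-0.12802309 -0.33486858 -0.48239908] [597.89215105 143.18189278 114.00030027] [ 3.13977540e+00 -1.54222422e-03  1.02810826e+00] [ -1.   -51.57   5.62 -12.04   0.22   0.55   0.48]
```

Against the stop: 0.48 N m. Now relax the turn slightly within the play, let the spring come up, and open.

Call:
send_rows:
  series:
    - {"ax":0,"ay":0,"az":0.02,"dx":0,"dy":0,"dz":-0.1,"hand":1}
    - {"ax":0,"ay":0,"az":0.03,"dx":0,"dy":0,"dz":-0.3,"hand":1}
    - {"ax":0,"ay":0,"az":0.03,"dx":0,"dy":0,"dz":-0.5,"hand":1}
    - {"ax":0,"ay":0,"az":0.03,"dx":0,"dy":0,"dz":-0.6,"hand":1}
    - {"ax":0,"ay":0,"az":0.03,"dx":0,"dy":0,"dz":-0.6,"hand":1}
    - {"ax":0,"ay":0,"az":0.03,"dx":0,"dy":0,"dz":-0.6,"hand":1}

```text
clock: 21.0
eef_pos: [597.7, 143.3, 119.4]
tool_rot: [3.14, -0.001, 1.0]
force: [3.9, -1.5, 1.8]
width: 11.2
gripper_force: 64.2
```

```bash
python3 -c "
from h import *
s=read_state();print(s['force'],s['torque'],s['eef_pos'],s['tool_rot'])"
```

```text
[ 3.91250823 -1.46048445  1.82109266] [-0.33224224 -1.21701706 -0.17445667] [597.68575943 143.2527893  119.38431653] [ 3.13988048e+00 -7.37070543e-04  9.99701944e-01]
```

Call:
send_rows:
  series:
    - {"ax":0,"ay":0,"az":0,"dx":0.03,"dy":0.04,"dz":0,"hand":1}
    - {"ax":0,"ay":0,"az":0,"dx":0.03,"dy":0.04,"dz":0,"hand":1}
    - {"ax":0,"ay":0,"az":0,"dx":0.03,"dy":0.04,"dz":0,"hand":0.8}
    - {"ax":0,"ay":0,"az":0,"dx":0.03,"dy":0.04,"dz":0,"hand":0.6}
    - {"ax":0,"ay":0,"az":0,"dx":0.03,"dy":0.04,"dz":0,"hand":0.4}
    - {"ax":0,"ay":0,"az":0,"dx":0.03,"dy":0.04,"dz":0,"hand":0.2}
    - {"ax":0,"ay":0,"az":0,"dx":0.03,"dy":0.04,"dz":0,"hand":0}
    - {"ax":0,"ay":0,"az":0,"dx":0.03,"dy":0.04,"dz":0,"hand":0}
    - {"ax":0,"ay":0,"az":0,"dx":0.03,"dy":0.04,"dz":0,"hand":0}

```text
clock: 21.9
eef_pos: [597.1, 143.6, 119.3]
tool_rot: [-3.141, 0.0, 1.0]
force: [-0.1, -0.5, 0.6]
width: 85.5
gripper_force: 0.0
```

Call:
send_rows:
  series:
    - {"ax":0,"ay":0,"az":0,"dx":0,"dy":0,"dz":-1,"hand":0}
    - {"ax":0,"ay":0,"az":0,"dx":0,"dy":0,"dz":-3,"hand":0}
    - {"ax":0,"ay":0,"az":0,"dx":0,"dy":0,"dz":-6,"hand":0}
    - {"ax":0,"ay":0,"az":0,"dx":0,"dy":0,"dz":-9,"hand":0}
    - {"ax":0,"ay":0,"az":0,"dx":0,"dy":0,"dz":-11,"hand":0}
    - {"ax":0,"ay":0,"az":0,"dx":0,"dy":0,"dz":-12,"hand":0}
    - {"ax":0,"ay":0,"az":0,"dx":0,"dy":0,"dz":-12,"hand":0}
    - {"ax":0,"ay":0,"az":0,"dx":0,"dy":0,"dz":-12,"hand":0}

```text
clock: 22.7
eef_pos: [596.7, 143.6, 238.6]
tool_rot: [-3.141, 0.001, 1.0]
force: [0.5, 0.2, -0.1]
width: 85.3
gripper_force: 0.0
```

```bash
python3 -c "
from h import *
s=read_state();print(s['force'],s['width'],s['eef_pos'])
im=get_image('scene');p=np.asarray(im['pixels'])[...,::-1]
a=cv2.resize(p[175:275,213:293],(400,500),interpolation=cv2.INTER_CUBIC)
im=get_image('wrist');p=np.asarray(im['pixels'])[...,::-1];b=p[0:400:1,120:520]
b=cv2.copyMakeBorder(b,0,100,0,0,cv2.BORDER_CONSTANT)
cv2.imwrite('pics/c6.png',np.clip(np.hstack([a,b])*1.3,0,255).astype(np.uint8))"
```

```text
[ 0.45370534  0.15130066 -0.07622754] 85.30408398468242 [596.66871117 143.58258325 238.63056413]
```

View pics/c6.png

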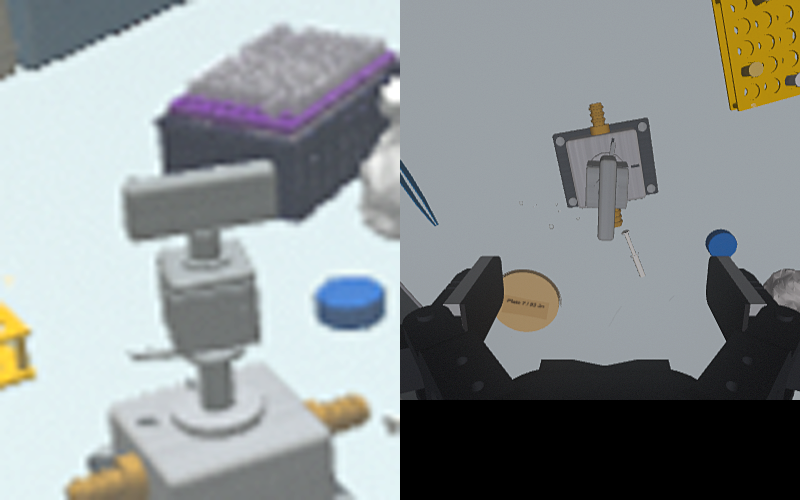

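The key stands free and upright on the drive with the pointer at the open mark, and the neighbouring things are untouched. A quick height check of the bar and socket before handing in.

```bash
python3 -c "
from h import *
im=get_image('scene')
c,s_=np.cos(.99),np.sin(.99)
for n,z in(('home',150),('4mm up',154)):
  for o in(-29,0,29):print(n,o,((proj(im,[597.7+o*c,143.4+o*s_,z])-[213,175])*5).round(0))
print('mouth corner',[((proj(im,[597.7+17*(a*c-b*s_),143.4+17*(a*s_+b*c),80])-[213,175])*5).round(0).tolist() for a,b in((1,1),(1,-1),(-1,1),(-1,-1))])"
```

```text
home -29 [270. 161.]
home 0 [198. 172.]
home 29 [124. 184.]
4mm up -29 [269. 152.]
4mm up 0 [197. 163.]
4mm up 29 [123. 175.]
mouth corner [[178.0, 357.0], [161.0, 318.0], [262.0, 341.0], [242.0, 304.0]]
```

The bar ends (124,185) and (272,163) match the home prediction of (124,184) and (270,161). The key is home.

```bash
python3 -c "
from h import *
print(finish_job())"
```

```text
the job is handed in; nothing more can be done
None
```

The valve is open: the key clicked home on the drive, I turned it anticlockwise to its stop, and it was left upright and released with nothing else disturbed; the job is handed in at about 23 s.

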